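# Put the yellow battery pack on charge

## Task

Put the yellow-capped battery pack on charge: with the fingertips press it down firmly against the sprung contacts and, keeping it pressed, slide it along its bay so that its nose passes under the steel hold-down spring, until it is fully home against the end of the bay and lies flat under the spring. Only press and push it, never lift it; leave the white-capped pack as it stands in the other bay, do not bend the springs back and do not disturb the other things on the bench. Then take the hand away.

Things in the scene. Friction and masses are not known exactly. Their poses are not given: they have to be found in the camera images.
- charger: Two-bay battery charger, light grey with a blue housing across its far end, fixed, 262 x 196 mm. Origin: centre between the bays, at bench level; x points along the bays to their closed far end, z up; turned up to 0.4 rad. Bay centre lines at y = +42 mm (left) and -42 mm (right); floor 28 mm above the bench, 63 mm wide between rails 16 mm high. Either bay may hold the yellow pack.
- home_left (a point): Point on the floor of the left (+y) bay under the middle of the end stop, the housing's front face: 100 mm ahead of the charger's origin, 28 mm above the bench. The housing's top is 66 mm above the bench. A pack fully home has its nose face here: its origin 65 mm before this point.
- home_right (a point): The same point of the right (-y) bay.
- contact_left: Sprung block of brass contacts in the left bay, 72 mm before the end stop. Origin: middle of its top, 10 mm above the bay floor when free. Its springs push up with 5 N when free and 8.5 N when flush with the floor, so a pack lying over it has its nose held up.
- contact_right: The same block in the right bay.
- pack_yellow: The pack to seat: 130 mm long (x), 60 wide, 34 high, about 0.55 kg, black with yellow tail cap, ring and thumb rib. Origin: centre of its underside, x to the nose (bay's closed end). It starts 54 to 64 mm short of home, tail on the bay floor, nose 11 to 12 mm up on the contacts, where it would butt against the spring's lip. Home: flat on the floor, top 62 mm above the bench.
- pack_yellow_thumb (a point): Thumb pad: point on the yellow pack's top and centre line, 11 mm behind the rear face of the thumb rib (rib 6 mm high, 44 wide, 6 thick, its rear face 62 mm behind the nose). 10 to 14 N here lays the pack flat on the bay floor (the pad sinks about 5 mm); pressed a little harder it slides with 5 to 10 N, under the spring with 12 to 25 N; the rib gives the fingers a face to push on.
- pack_yellow_nose (a point): Middle of the upper front edge of the yellow pack (its nose, the end that goes under the spring).
- pack_yellow_tail (a point): Middle of the lower rear edge of the yellow pack, the end nearer the robot.
- pack_white: A pack of the same size with white tail cap, ring and rib, raised on the contacts of the other bay: leave it there.
- spring_left: Steel hold-down leaf spring of the left (+y) bay, 36 mm wide. Origin: its root on the housing, 12 mm beyond the end stop, 67 mm above the bench; z vertical at rest. It slopes down towards the robot to a rounded bend 47 mm before the root, 59.5 mm above the bench; the upturned lip ends 62 mm before the root, its edge 65 to 68 mm up. It bears on a seated pack with about 13 N.
- spring_right: The same spring over the right (-y) bay.
- bottle_a: Clear media bottle with white cap, 86 mm diameter, 186 mm high; origin at the centre of its foot.
- bottle_b: A second such bottle.
- beaker: Clear plastic beaker, 90 mm diameter, 110 mm high; origin at the centre of its foot.
- tip_rack: Blue pipette-tip rack, 125 x 83 x 42 mm; origin at the centre of its underside.
- regulator: Brass gas regulator with two gauges and a black hand-wheel, lying, about 140 x 105 x 44 mm; origin under its brass body.
- syringe: Sampling syringe with black grip, lying beside the charger's left flank, about 185 mm long, 28 mm high; origin near its finger flange.
- screwdriver: Screwdriver lying on the bench beside the charger's right flank; origin near its middle.
Not all that is in view belongs to the job. Leave any pink, red or turquoise look-alike of the pack_yellow alone.

How it is judged (in metres and radians):
On the way:
1. the fingers press the yellow pack's nose down, before it is home (contact force between the fingers and pack_yellow above 4 N and z of pack_yellow_nose in the frame of charger below 0.0665 m and x of pack_yellow_nose in the frame of charger below 0.09 m), for 0.05 s.
At the end, for the whole second after the job is handed in: The yellow pack is within 3.5 mm of the end stop of its bay, flat on the bay floor (nose and tail within about 2 to 3 mm of their seated heights) with the hold-down spring bearing on its top, at rest; the white pack is within 10 mm of where it stood (x of pack_yellow in the frame of charger above 0.0315 m and z of pack_yellow_nose in the frame of charger below 0.064 m and z of pack_yellow_tail in the frame of charger below 0.031 m and contact force between any of spring_left, spring_right and pack_yellow above 4 N and linear speed of pack_yellow below 0.01 m/s and distance of pack_white from where it was at the start of the episode below 0.01 m); the robot touches nothing.
It fails at once if the yellow pack is lifted: tail more than 15 mm off the bay floor, or nose more than 28 mm (z of pack_yellow_tail in the frame of charger above 0.043 m or z of pack_yellow_nose in the frame of charger above 0.09 m).
It fails at once if a hold-down spring is bent up by more than 0.3 rad (angle between any of spring_left, spring_right's own z axis and vertical above 0.3 rad).
It fails at once if the white pack is moved more than 10 mm (distance of pack_white from where it was at the start of the episode above 0.01 m).
It fails at once if another thing on the bench is moved more than 20 mm (distance of any of bottle_a, bottle_b, beaker, tip_rack, regulator, syringe, screwdriver from where it was at the start of the episode above 0.02 m).
It also fails if it takes over 38 s, if anything falls off the work surface, if the arm or the gripper's body presses on something with over 40 N, if the wrist force passes 120 N, or if a joint passes its speed limit or range.

## Robot

A 6-joint arm with a two-finger parallel gripper is mounted at the origin on the work surface. World frame = base frame: x ahead of the robot, y to its left, z up, the work surface at z = 0. Lengths are in m, angles in degrees, forces in N, time in s.
With the tool pointing down it reaches from about 0.4 to 0.825 m from the base axis. Payload 7 kg.
Tool frame: the origin (TCP) lies at the very end of the fingers, on their centre line; the grasp point (between the pads) lies 19 mm behind it; z points along the fingers, y is the line along which they close (so a half turn about z gives the same grasp; the last joint's range is limited). The gripper opens to 88 mm and grips with 3 to 60 N. Pads are 19 mm wide; open, the fingers measure 130 mm over their backs; the gripper's body (78 mm by 193 mm) begins 47 mm behind the grasp point.
Start: joints at [-58.78, 20.546, 0.682, 0, -70.136, -16.507], TCP at [0.171, -0.653, 0.227] pointing down, gripper open.
Joint ranges: [-176.03, 176.03], [-82.01, 121.73], [-58.28, 71.71], [-173.87, 95.51], [-174.79, -0.11], [-173.66, 173.66]. Speed limits (degrees/s): [136.94, 136.94, 172.46, 180, 180, 180].

## Interface

Orientations are given as [roll, pitch, yaw] about the fixed x, y, z axes, in that order (R = Rz(yaw) Ry(pitch) Rx(roll)).
In Python, from plant import get_state, capture, close_job, regions_of gives the robot as it stands.
- The arm moves only by the tool jog_arm, never from a script. Its argument "moves" is a list of rows, each a list of 3 entries, a list of its own where there are three numbers: the shift along the tool's x, y, z in cm, then the turn about the tool's z in degrees, then the finger opening in cm, from 0 to 8.76. A call has 1 to 12 rows; each row shifts and turns the commanded pose from where the row before left it, along the tool's axes as they then stand; what a row does not reach is not made up. A row lasts 1/8 s, in which the tool goes at most 62.5 mm and 10.7 degrees, less where a joint would pass 70% of its speed; a pose out of reach is approached as far as the arm can. A call is refused whole if a number of a shift passes 6.25 or a number of a turn 10.7, either way. A call with a gripper value outside its range is refused whole. The fingers move at their own pace and stop on an object; "newtons" is the grip in N (left out, the last holds). Time passes only in rows, so rows that do not move let the fingers close. It gives the time, the measured TCP pose, the force, the opening and the grip force at its end, in the units of the state.
- get_state(): the state, without advancing time (a new reading comes with each control period).
- capture(name): name is "scene" or "top" or "wrist"; returns a dict with "pixels" (480x640x3 uint8, blue, green, red), "mtx" (3x3 intrinsics, pixels), "k1" (the pictures are not rectified: a ray, as slopes to the right and down, at radius r is drawn at 1 + k1 r^2 times it, then the intrinsics apply), "world_from_camera" (4x4, takes a point from camera to world coordinates); the wrist camera has in their place "hand_eye" (4x4, takes a point from camera to tool coordinates, whose origin is the TCP and whose axes are the flange's). Camera axes: x right, y down, z forward; pixel columns grow to the right and rows downward; lengths in m; the calibration is good to about 2 mm. A picture is of the moment at which its call begins: read the wrist's pose just before it. There is no depth.
- close_job(): hands the job in; it is judged then, once.
Trained networks look in a picture, given as the dict that the camera call returned (one of the last four; its "shot" number tells which), for a name from the list of things; names that differ only in an ending like _2 or _b are one class to them, and where a whole thing is asked for, a point or a joint stands for the part that bears it (a point fixed in the world has none). Each returns a list of dicts, best first, with "confidence" (0 to 1); they miss things now and then, are a little off and sometimes report something else, mostly with a low value. They report only what shows in the picture. A call takes as long as a camera call. They do not tell look-alikes from the thing itself.
- regions_of(picture, thing): "pixels" (480x640 bool, what is visible of it) and "pixel" ([column, row] in pixels, amid what is visible of it).
The state is a dict: "time_s": time; "joints": joint angles; "qd": joint speeds; "joint_torque": joint torques, N m; "tcp_pos": TCP position; "eef_rot": TCP orientation; "contact_force": force on the tool from outside, world axes, zero at the start; "moment": the same for the moment, N m; "gripper_width": finger opening in m; "gripper_force": force on a finger pad.
Only numpy, scipy, OpenCV 4.12 (cv2) and the standard library are available. Lean on these libraries where they do the work, as an engineer would, in place of code of your own. Each camera call takes 0.05 s, during which the arm holds its last target. There are 200 camera calls.

## Working session

There is one attempt and no reset: what is moved stays moved. The work goes in short steps, Python scripts to look and compute and a tool call to move; the robot and the scene stay as the last step left them, time stands still between calls to the robot, and variables do not carry over. Pictures are saved under pics/ and viewed, at most 10 in all, crops included, and the job is handed in when it is done.

Besides the shell and the picture viewer there is one more tool, called by a JSON object that holds its "method" and its "body". jog_arm: Moves the arm, as the interface text tells. Its arguments: {"type":"object","properties":{"moves":{"type":"array"},"newtons":{"type":"number"}},"required":["moves"]}

```bash
mkdir -p pics; cat > h.py <<'E'
import numpy as np, cv2
from plant import *
from scipy.spatial.transform import Rotation as R
def ray(c,px,T=None):
    p=np.array(px,float); K=c["mtx"]; K=np.array(K)
    d=np.array([(p[0]-K[0,2])/K[0,0],(p[1]-K[1,2])/K[1,1]]); u=d.copy()
    for _ in range(20): u=d/(1+c["k1"]*(u@u))
    T=np.array(c["world_from_camera"]) if T is None else T
    return T[:3,3],T[:3,:3]@np.array([u[0],u[1],1])
def atz(c,px,z,T=None):
    o,d=ray(c,px,T); return o+d*(z-o[2])/d[2]
def proj(c,P,T=None):
    T=np.array(c["world_from_camera"]) if T is None else T
    q=T[:3,:3].T@(np.array(P)-T[:3,3]); u=q[:2]/q[2]; u=u*(1+c["k1"]*(u@u)); K=np.array(c["mtx"])
    return K[0,0]*u[0]+K[0,2],K[1,1]*u[1]+K[1,2]
def wristT(c,s):
    T=np.eye(4);T[:3,:3]=R.from_euler('xyz',s["eef_rot"],degrees=True).as_matrix();T[:3,3]=s["tcp_pos"]
    return T@np.array(c["hand_eye"])
E
python3 - <<'E'
from h import *
s=get_state();print(s)
ims=[]
for n in("top","scene"):
    c=capture(n);cv2.imwrite(f"pics/{n}0.png",c["pixels"])
    print(n,np.round(c["world_from_camera"],3).tolist(),c["mtx"])
    for t in("charger","pack_yellow","pack_white","pack_yellow_thumb","pack_yellow_nose","pack_yellow_tail","spring_left","spring_right","home_left","home_right"):
        try:
            print(t,[(np.round(r["pixel"]),round(r["confidence"],2),int(r["pixels"].sum()),np.round(atz(c,r["pixel"],.06),3)) for r in regions_of(c,t)[:4]])
        except Exception as e: print(t,e)
E
```

```text
{'time_s': 0.0, 'joints': array([-5.87804637e+01,  2.05896506e+01,  6.35112414e-01, -2.20977163e-02,
       -7.01351004e+01, -1.65074810e+01]), 'qd': array([-0.01024144,  0.08619352,  0.0487911 ,  0.04406497, -0.0404346 ,
        0.01494928]), 'joint_torque': array([ 3.51971694e-04, -5.82717919e+01,  2.93067473e+01,  6.99775279e+00,
        6.99288736e-03, -1.31287738e-04]), 'tcp_pos': array([ 0.17129763, -0.65240653,  0.22564677]), 'eef_rot': array([ 1.79908153e+02, -5.55540031e-03, -1.65295465e+02]), 'contact_force': array([ 0.19310258, -1.2644938 , -0.73823282]), 'moment': array([ 0.03468073, -0.03978424, -0.02142478]), 'gripper_force': 0.0, 'gripper_width': 0.0876587527793478}
top [[-0.025, -0.996, 0.083, 0.343], [-0.999, 0.023, -0.025, 0.028], [0.023, -0.084, -0.996, 1.512], [0.0, 0.0, 0.0, 1.0]] [[624.09590313   0.         323.69183366]
 [  0.         624.09590313 232.80338551]
 [  0.           0.           1.        ]]
charger [(array([271., 163.]), 0.79, 6029, array([0.634, 0.112, 0.06 ]))]
pack_yellow [(array([171., 328.]), 0.92, 1509, array([0.251, 0.353, 0.06 ])), (array([
[... 2879 characters left out ...]
il [(array([387., 219.]), 0.96, 1258, array([0.4  , 0.183, 0.06 ])), (array([374., 266.]), 0.9, 1330, array([0.563, 0.15 , 0.06 ])), (array([283., 216.]), 0.69, 1291, array([ 0.408, -0.062,  0.06 ])), (array([448., 202.]), 0.68, 877, array([0.312, 0.341, 0.06 ]))]
spring_left [(array([381., 300.]), 0.79, 456, array([0.661, 0.164, 0.06 ]))]
spring_right [(array([335., 298.]), 0.92, 479, array([0.663, 0.073, 0.06 ])), (array([374., 264.]), 0.56, 1326, array([0.558, 0.152, 0.06 ])), (array([413., 289.]), 0.5, 741, array([0.627, 0.229, 0.06 ]))]
home_left [(array([357., 310.]), 0.66, 6748, array([0.691, 0.117, 0.06 ]))]
home_right [(array([356., 310.]), 0.75, 6629, array([0.692, 0.116, 0.06 ]))]
```

View pics/top0.png

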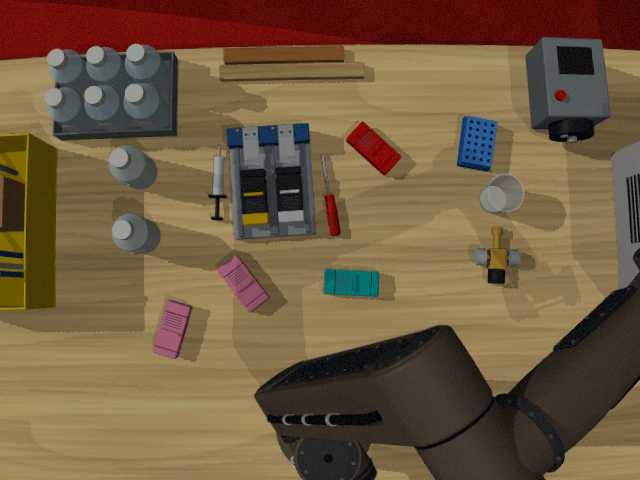

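View pics/scene0.png

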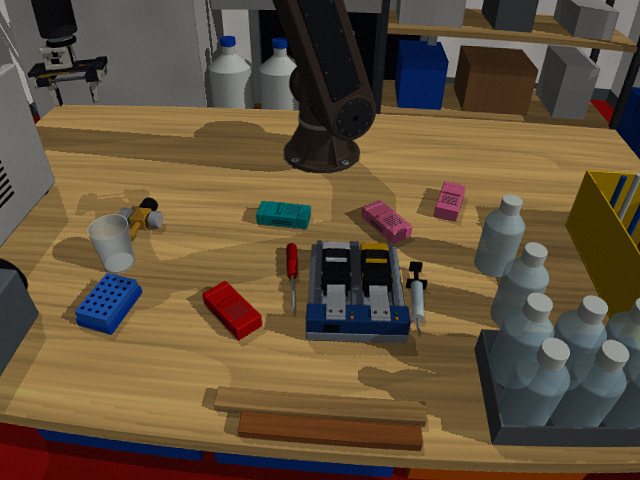

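Candidates in the top view: pinks (243,283) and (172,328), teal (352,282), red (373,150), white-capped (291,193) and yellow-capped (255,197). I choose (255,197), in the left bay, and check it in a crop.

```bash
python3 - <<'E'
from h import *
c=capture("top");p=c["pixels"]
cr=cv2.resize(p[110:250,200:340],None,fx=4,fy=4,interpolation=cv2.INTER_CUBIC);cv2.imwrite("pics/crop0.png",cr)
hsv=cv2.cvtColor(p,cv2.COLOR_BGR2HSV)
m=(hsv[...,0]>18)&(hsv[...,0]<35)&(hsv[...,1]>180)&(hsv[...,2]>90);m[:,:235]=0;m[:,285:]=0;m[:150]=0;m[235:]=0
n,l,st,ce=cv2.connectedComponentsWithStats(m.astype(np.uint8))
for i in range(1,n):
    if st[i,4]>8: print(st[i],np.round(ce[i],1),np.round(atz(c,ce[i],.066),4))
ch=max(regions_of(c,"charger"),key=lambda r:r["confidence"]) 
b=(hsv[...,0]>100)&(hsv[...,0]<125)&(hsv[...,1]>130);b[:,:215]=0;b[:,325:]=0;b[:110]=0;b[160:]=0
q=np.argwhere(b)[:,::-1].astype(np.float32);r=cv2.minAreaRect(q);print(r,[np.round(atz(c,x,.066),4) for x in cv2.boxPoints(r)])
w=capture("wrist");print(np.round(w["hand_eye"],3))
E
```

```text
[244 192  19   4  58] [252.9 193.5] [0.5605 0.1551 0.066 ]
[242 213  26  12 274] [254.8 218.4] [0.5019 0.1513 0.066 ]
((267.6075744628906, 135.46267700195312), (19.638158798217773, 81.6618881225586), 85.79464721679688) [array([0.7178, 0.217 , 0.066 ]), array([0.7277, 0.0233, 0.066 ]), array([0.68  , 0.0209, 0.066 ]), array([0.6701, 0.2137, 0.066 ])]
[[ 0.001 -0.97  -0.243  0.065]
 [ 1.     0.002  0.    -0.001]
 [ 0.    -0.243  0.97  -0.157]
 [ 0.     0.     0.     1.   ]]
```

View pics/crop0.png

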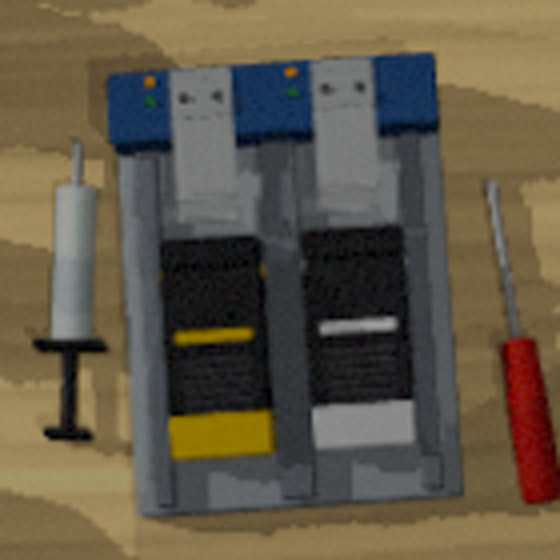

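The crop shows the yellow cap at (220,437) and its rib at (213,335), nose short of the left spring, so the choice is right. The white pack is in the right bay. I close the fingers and approach.

{"method": "jog_arm", "body": {"moves": [[[-5, 3.5, 0], 0, 0], [[-5, 3.5, 0], 0, 0], [[-5, 3.5, 0], 0, 0], [[-5, 3.5, 0], 0, 0], [[-2.7, 5.1, 0], 0, 0], [[-2.7, 5.1, 0], 0, 0], [[-2.7, 5.1, 0], 0, 0], [[-2.7, 5.1, 0], 0, 0], [[-2.7, 5.1, 0], 0, 0], [[-2.7, 5.1, 0], 0, 0], [[-2.7, 5.1, 0], 0, 0], [[-2.7, 5.1, 0], 0, 0]], "newtons": 20}}

```text
time_s: 2.75
tcp_pos: [0.4348, -0.0152, 0.2272]
eef_rot: [180.0, 0.1, -165.3]
contact_force: [1.0, 0.1, 0.0]
gripper_width: 0.0006
gripper_force: 0.0
```

{"method": "jog_arm", "body": {"moves": [[[-2.7, 5.1, 0], 0, 0], [[-2.7, 5.1, 0], 0, 0], [[-2.7, 5.1, 0], 0, 0], [[0, 0, 0], 6, 0], [[0, 0, 0], 5.7, 0], [[0, 0, 0], 0, 0], [[0, 0, 0], 0, 0], [[0, 0, 0], 0, 0]]}}

```text
time_s: 3.75
tcp_pos: [0.4741, 0.1512, 0.2267]
eef_rot: [180.0, 0.0, -176.9]
contact_force: [0.2, -0.0, 0.9]
gripper_width: 0.0006
gripper_force: 0.0
```

```bash
python3 - <<'E'
from h import *
s=get_state();print(s["time_s"],s["tcp_pos"],s["eef_rot"],s["gripper_width"],s["contact_force"])
c=capture("wrist");cv2.imwrite("pics/w1.png",c["pixels"]);T=wristT(c,s)
p=c["pixels"];hsv=cv2.cvtColor(p,cv2.COLOR_BGR2HSV)
m=(hsv[...,0]>18)&(hsv[...,0]<35)&(hsv[...,1]>170)&(hsv[...,2]>70)
n,l,st,ce=cv2.connectedComponentsWithStats(m.astype(np.uint8))
for i in range(1,n):
    if st[i,4]>60: print(st[i],np.round(ce[i],1),np.round(atz(c,ce[i],.068,T),4))
for t in("pack_yellow","spring_left","contact_left"):
    for r in regions_of(c,t)[:2]:
        ys,xs=np.nonzero(r["pixels"]);print(t,r["pixel"],round(r["confidence"],2),xs.min(),xs.max(),ys.min(),ys.max(),atz(c,r["pixel"],.066,T))
E
```

```text
3.75 [0.47412416 0.15121845 0.22672471] [ 1.79986638e+02  1.70758497e-02 -1.76938378e+02] 0.0005819145238894013 [ 0.19609695 -0.02154107  0.86854736]
pack_yellow [361.9, 76.7] 0.69 299 430 0 159 [0.35648999 0.17729661 0.066     ]
pack_yellow [551.0, 25.4] 0.66 503 599 0 57 [0.30843311 0.3215386  0.066     ]
contact_left [274.4, 218.1] 0.61 172 377 195 256 [0.47301579 0.11211294 0.066     ]
```

View pics/w1.png

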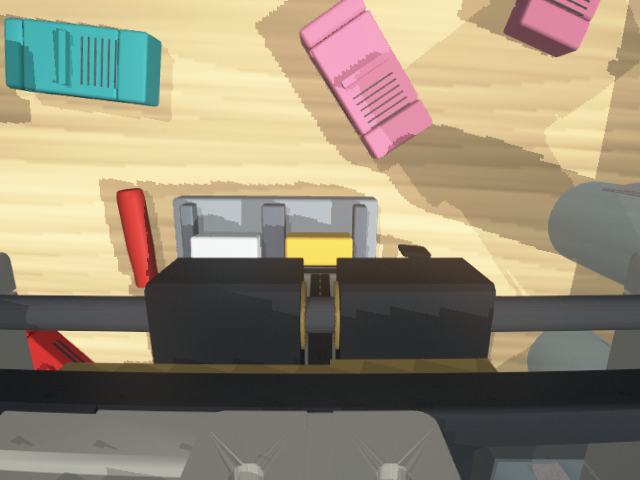

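The wrist view shows the fingers (rows 258 down) hiding most of the pack, with the yellow cap at (319,249) and the white cap at (226,246). I shift 18 cm ahead so the pack comes clear above the fingers.

{"method": "jog_arm", "body": {"moves": [[[-6, 0, 0], 0, 0], [[-6, 0, 0], 0, 0], [[-6, 0, 0], 0, 0], [[0, 0, 0], 0, 0], [[0, 0, 0], 0, 0], [[0, 0, 0], 0, 0]]}}

```text
time_s: 4.7
tcp_pos: [0.6531, 0.1609, 0.2273]
eef_rot: [180.0, 0.0, -177.0]
contact_force: [0.1, 0.1, 0.7]
gripper_width: 0.0003
gripper_force: 0.0
```

```bash
python3 - <<'E'
from h import *
s=get_state();print(s["time_s"],s["tcp_pos"],s["eef_rot"])
c=capture("wrist");cv2.imwrite("pics/w2.png",c["pixels"]);T=wristT(c,s)
p=c["pixels"];hsv=cv2.cvtColor(p,cv2.COLOR_BGR2HSV)
m=(hsv[...,0]>18)&(hsv[...,0]<35)&(hsv[...,1]>150)&(hsv[...,2]>60);m[280:]=0
n,l,st,ce=cv2.connectedComponentsWithStats(m.astype(np.uint8))
for i in range(1,n):
    if st[i,4]>60: print(st[i],np.round(ce[i],1),np.round(atz(c,ce[i],.066,T),4))
E
```

```text
4.7 [0.65310152 0.16091448 0.22729621] [ 1.79978322e+02  3.80931770e-02 -1.76955637e+02]
[281  14  76  34 400] [317.   34.3] [0.5065 0.1503 0.066 ]
[289 100  57  10 136] [313. 107.] [0.5604 0.15   0.066 ]
```

View pics/w2.png

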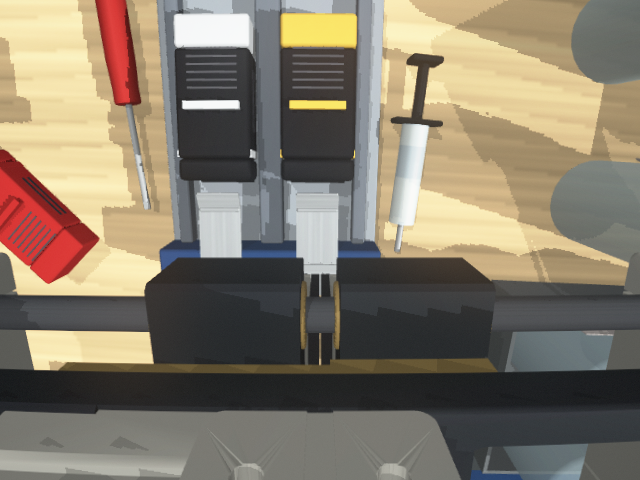

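```bash
python3 - <<'E'
from h import *
s=get_state();c=capture("wrist");T=wristT(c,s)
f=lambda px,z:np.round(atz(c,px,z,T),4)
rl,rr=f((289,100),.074),f((346,100),.074);print("rib rear",rl,rr,np.linalg.norm(rl-rr),(rl+rr)/2)
print("tail cap top edge",f((281,14.5),.062),f((356,14.5),.062))
ca=[f((160,20),.044),f((172,238),.044),f((382,20),.044),f((378,238),.044)]
for a,b in((0,1),(2,3)):d=ca[b]-ca[a];print("yaw",np.degrees(np.arctan2(d[1],d[0])),ca[a],ca[b])
print("lip",f((299,194),.066),f((337,194),.066))
p=c["pixels"]
print("housing",f((166,247),.066),f((380,242),.066))
t=(rl+rr)/2
E
```

```text
rib rear [0.557  0.1314 0.074 ] [0.5546 0.1755 0.074 ] 0.04416525783916585 [0.5558  0.15345 0.074  ]
tail cap top edge [0.4927 0.1218 0.062 ] [0.4896 0.1796 0.062 ]
yaw 1.4251283435425937 [0.4957 0.0202 0.044 ] [0.6806 0.0248 0.044 ]
yaw 3.994530119214157 [0.4869 0.2024 0.044 ] [0.6702 0.2152 0.044 ]
lip [0.6307 0.1419 0.066 ] [0.6289 0.1737 0.066 ]
housing [0.6831 0.0277 0.066 ] [0.6683 0.2135 0.066 ]
```

{"method": "jog_arm", "body": {"moves": [[[5.5, -0.1, 0], 0, 0], [[5.5, -0.1, 0], 0, 0], [[0, 0, 5], 0, 0], [[0, 0, 5], 0, 0], [[0, 0, 4], 0, 0], [[0, 0, 0], 0, 0], [[0, 0, 0], 0, 0], [[0, 0, 0], 0, 0]]}}

```text
time_s: 5.8
tcp_pos: [0.5452, 0.1538, 0.0888]
eef_rot: [179.9, 0.2, -177.0]
contact_force: [0.5, -0.3, 0.4]
gripper_width: 0.0006
gripper_force: 0.0
```

{"method": "jog_arm", "body": {"moves": [[[0, 0, 0.5], 0, 0], [[0, 0, 0.3], 0, 0], [[0, 0, 0.3], 0, 0], [[0, 0, 0.2], 0, 0], [[0, 0, 0], 0, 0], [[0, 0, 0], 0, 0]]}}

```text
time_s: 6.55
tcp_pos: [0.5441, 0.1531, 0.0736]
eef_rot: [-180.0, 0.0, -177.0]
contact_force: [0.6, -0.3, 0.7]
gripper_width: 0.0004
gripper_force: 0.0
```

{"method": "jog_arm", "body": {"moves": [[[0.1, 0, 0.3], 0, 0], [[0, 0, 0.2], 0, 0], [[0, 0, 0.2], 0, 0], [[0, 0, 0], 0, 0], [[0, 0, 0], 0, 0]]}}

```text
time_s: 7.18
tcp_pos: [0.5433, 0.153, 0.0668]
eef_rot: [180.0, 0.0, -177.0]
contact_force: [0.6, -0.4, 2.8]
gripper_width: 0.0006
gripper_force: 1.5
```

Contact is beginning; I press further.

{"method": "jog_arm", "body": {"moves": [[[0, 0, 0.2], 0, 0], [[0, 0, 0.2], 0, 0], [[0, 0, 0.1], 0, 0], [[0, 0, 0], 0, 0], [[0, 0, 0], 0, 0]]}}

```text
time_s: 7.8
tcp_pos: [0.545, 0.1535, 0.063]
eef_rot: [180.0, 0.2, -176.9]
contact_force: [2.3, -2.5, 10.3]
gripper_width: 0.0006
gripper_force: 4.7
```

{"method": "jog_arm", "body": {"moves": [[[0, 0, 0.1], 0, 0], [[0, 0, 0.1], 0, 0], [[0, 0, 0], 0, 0], [[0, 0, 0], 0, 0]]}}

```text
time_s: 8.3
tcp_pos: [0.5454, 0.1535, 0.0622]
eef_rot: [180.0, 0.3, -176.9]
contact_force: [0.0, -2.5, 18.5]
gripper_width: 0.0006
gripper_force: 9.5
```

{"method": "jog_arm", "body": {"moves": [[[-0.3, 0, 0], 0, 0], [[-0.3, 0, 0], 0, 0], [[-0.3, 0, 0], 0, 0], [[-0.3, 0, 0], 0, 0], [[0, 0, 0], 0, 0]]}}

```text
time_s: 8.93
tcp_pos: [0.5562, 0.1541, 0.0622]
eef_rot: [180.0, 0.2, -176.9]
contact_force: [-5.6, -0.2, 24.3]
gripper_width: 0.0005
gripper_force: 11.5
```

{"method": "jog_arm", "body": {"moves": [[[-0.4, 0, 0], 0, 0], [[-0.4, 0, 0], 0, 0], [[-0.4, 0, 0], 0, 0], [[-0.4, 0, 0], 0, 0], [[0, 0, 0], 0, 0]]}}

```text
time_s: 9.55
tcp_pos: [0.5703, 0.1542, 0.0622]
eef_rot: [-180.0, -0.0, -176.9]
contact_force: [-13.6, -0.7, 28.9]
gripper_width: 0.0006
gripper_force: 16.0
```

```bash
python3 - <<'E'
from h import *
c=capture("scene");cv2.imwrite("pics/s2.png",cv2.resize(c["pixels"][210:350,280:440],None,fx=4,fy=4,interpolation=cv2.INTER_CUBIC))
E
```

```text
(no output)
```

View pics/s2.png

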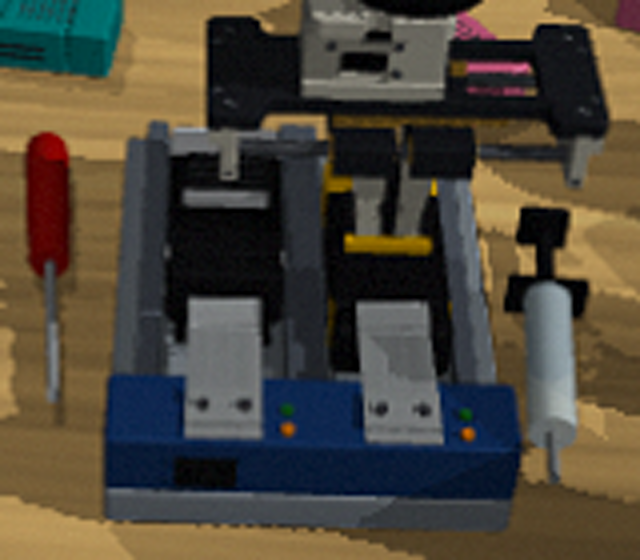

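The scene crop shows the fingertips against the rib (388,243). The nose is already passing under the left spring (395,340) and the white pack is untouched. I keep pushing.

{"method": "jog_arm", "body": {"moves": [[[-0.4, 0, 0], 0, 0], [[-0.4, 0, 0], 0, 0], [[-0.4, 0, 0], 0, 0], [[-0.4, 0, 0], 0, 0], [[0, 0, 0], 0, 0]]}}

```text
time_s: 10.22
tcp_pos: [0.5858, 0.1547, 0.0622]
eef_rot: [-179.9, -0.1, -177.0]
contact_force: [-14.1, -2.1, 29.5]
gripper_width: 0.0005
gripper_force: 17.8
```

{"method": "jog_arm", "body": {"moves": [[[-0.4, 0, 0], 0, 0], [[-0.4, 0, 0], 0, 0], [[-0.3, 0, 0], 0, 0], [[0, 0, 0], 0, 0]]}}

```text
time_s: 10.72
tcp_pos: [0.5967, 0.1553, 0.0622]
eef_rot: [-179.9, -0.1, -177.0]
contact_force: [-14.2, -1.6, 28.4]
gripper_width: 0.0004
gripper_force: 17.5
```

{"method": "jog_arm", "body": {"moves": [[[-0.3, 0, 0], 0, 0], [[-0.3, 0, 0], 0, 0], [[-0.2, 0, 0], 0, 0], [[0, 0, 0], 0, 0]]}}

```text
time_s: 11.22
tcp_pos: [0.6045, 0.1557, 0.0622]
eef_rot: [-179.9, -0.1, -177.0]
contact_force: [-15.5, -1.1, 28.5]
gripper_width: 0.0001
gripper_force: 17.4
```

{"method": "jog_arm", "body": {"moves": [[[-0.2, 0, 0], 0, 0], [[-0.2, 0, 0], 0, 0], [[0, 0, 0], 0, 0]]}}

```text
time_s: 11.6
tcp_pos: [0.606, 0.1558, 0.0621]
eef_rot: [-179.9, -0.3, -177.0]
contact_force: [-24.5, 1.1, 36.5]
gripper_width: 0.0003
gripper_force: 21.5
```

Force rises and the advance stops: at the end stop. One more small push to confirm.

{"method": "jog_arm", "body": {"moves": [[[-0.2, 0, 0], 0, 0], [[-0.1, 0, 0], 0, 0], [[0, 0, 0], 0, 0]]}}

```text
time_s: 11.98
tcp_pos: [0.6063, 0.1557, 0.0621]
eef_rot: [-179.9, -0.6, -177.0]
contact_force: [-36.6, 3.7, 45.1]
gripper_width: -0.0
gripper_force: 27.8
```

{"method": "jog_arm", "body": {"moves": [[[0.3, 0, -0.1], 0, 0], [[0.2, 0, -0.2], 0, 0], [[0.1, 0, -0.3], 0, 0], [[0.1, 0, -0.5], 0, 0], [[0, 0, -3], 0, 0], [[0, 0, -6], 0, 0], [[4, 0, -4], 0, 0], [[6, 0, 0], 0, 0], [[6, 0, 0], 0, 0], [[6, 0, 0], 0, 0], [[0, 0, 0], 0, 0], [[0, 0, 0], 0, 0]]}}

```text
time_s: 13.48
tcp_pos: [0.3869, 0.1454, 0.2014]
eef_rot: [179.9, 0.1, -176.9]
contact_force: [0.3, 0.7, 0.3]
gripper_width: 0.0004
gripper_force: 0.0
```

```bash
python3 - <<'E'
from h import *
s=get_state();print(s["time_s"],s["tcp_pos"],s["contact_force"])
a=[]
for n,(y,x) in {"scene":(210,280),"top":(110,200)}.items():
    c=capture(n);a.append(cv2.resize(c["pixels"][y:y+140,x:x+140],None,fx=2.8,fy=2.8,interpolation=cv2.INTER_CUBIC))
p=c["pixels"];hsv=cv2.cvtColor(p,cv2.COLOR_BGR2HSV)
m=(hsv[...,0]>18)&(hsv[...,0]<35)&(hsv[...,1]>180)&(hsv[...,2]>90);m[:,:235]=0;m[:,285:]=0;m[:150]=0;m[235:]=0
n,l,st,ce=cv2.connectedComponentsWithStats(m.astype(np.uint8))
for i in range(1,n):
    if st[i,4]>8: print(st[i],np.round(ce[i],1),np.round(atz(c,ce[i],.064),4))
cv2.imwrite("pics/f.png",np.hstack(a))
E
```

```text
13.475 [0.38688887 0.14541311 0.20140997] [0.31473146 0.65733288 0.26789819]
[242 166  20   5  66] [251.4 168.2] [0.6211 0.158  0.064 ]
[241 187  26  13 294] [253.5 193.2] [0.5615 0.1539 0.064 ]
```

View pics/f.png

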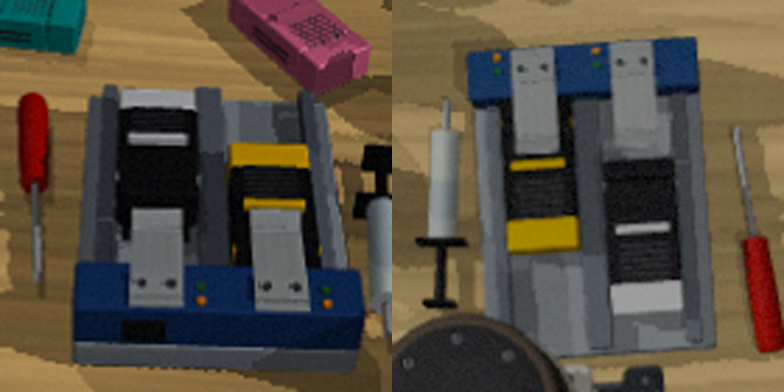

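Both views show the yellow pack home under the left spring: its nose is at the housing and its rib is at (538,163) in the right-hand half. It moved 60 mm. The white pack and the neighbouring items are where they were.

```bash
python3 -c "
from plant import *
print(close_job())"
```

```text
the job is handed in; nothing more can be done
None
```

The yellow-capped pack slid about 60 mm to the end stop and lies under the left hold-down spring, the white-capped pack and its neighbours look undisturbed, the hand is clear, and the job is handed in (no verdict was returned).

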